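Hang a turning template back on the empty peg of the sloping rack

TASK

Hang the plywood turning template that lies on the bench back on the one empty peg of the sloping template rack: its hole over the peg, its profiled end hanging down the slope, the plate lying flat against the board and let go. Leave the two templates that already hang there in their places.

Things in the scene. Friction and masses are not known exactly. Their poses are not given: they have to be found in the camera images.
- template: Loose turning template on the bench: a plywood plate 160 x 40 x 8 mm, about 60 g. Origin at the centre of its underside, x along its length towards the rounded end with the hole, z up. The other end has a round hollow cut in its +y edge. From x = -20 to +60 mm its long edges are straight and parallel, 40 mm apart. It starts with the hole end away from the robot, give or take 35 degrees.
- template_mid (a point): Centre of the loose template, half-way through its 8 mm thickness (4 mm above its underside): the place to grip it, across its 40 mm width (y). Axes as template.
- template_hole (a point): Centre of the loose template's round hole, 22 mm in diameter, right through the plate; 61 mm from the template's centre along its x, half-way through the thickness. Axes as template.
- peg_root (a point): Root of the empty peg, where its axis meets the board's face. z: out along the peg, square to the board, so 40 degrees from vertical, leaning to the robot; x: straight up the board's slope; y: left along the board. The peg is a 12 mm wooden dowel, 40 mm long, with a bevelled tip. On a template hung flat, the hole's centre is 4 mm out along z and, slid down onto the peg, 5 mm below the axis (x = -5 mm).
- rack: Fixed rack of brown wood, 276 mm wide (y), 190 deep, 175 high; origin at the centre of its footprint on the bench, x to its back. Its board rises away from the robot at 40 degrees from level, with a 10 mm lip at its foot. Three like pegs in a row, 100 mm apart, 55 mm behind the origin and 148 mm up: one (any of them) is empty, two carry templates. The board goes on 42 mm above and 186 mm below the pegs.
- coconut_lamp_tall: A tall coconut lamp that stands on the bench left of the work and cannot be moved: to be steered round, by the wrist and forearm too. Origin at the centre of its foot; it fills about 120 mm to all sides of this, up to 600 mm above the bench. (The upper shelf is overhead only from x = 0.575 m on, 430 mm above the bench.)
- beads_template_mid (a point): Centre (half-way through its 8 mm) of a template that hangs loosely on its peg of the rack, 160 x 40 x 8 mm, with two round beads on its profiled edge. To be left hanging.
- ogee_template_mid (a point): Centre (half-way through its 8 mm) of the other template that hangs loosely on its peg of the rack, 160 x 40 x 8 mm, with one long shallow curve on its profiled edge. To be left hanging.

How it is judged:
At the end, for the whole second after the job is handed in: The peg passes through the template's hole (centres within 8 mm), the plate lies flat on the board (within 4 mm, 7 degrees), profiled end down the slope (within about 40 degrees), at rest; each of the other two templates still hangs within 20 mm of where it was (x of template_hole in the frame of peg_root between -0.008 and 0.008 m and y of template_hole in the frame of peg_root between -0.008 and 0.008 m and z of template_hole in the frame of peg_root between 0.001 and 0.008 m and angle between the z axis of template_mid and the z axis of peg_root, either way round below 0.12 rad and x of template_mid in the frame of peg_root below -0.045 m and linear speed of template below 0.02 m/s and distance of each of beads_template_mid, ogee_template_mid from where it was at the start of the episode below 0.02 m); the robot touches nothing.
It fails at once if the hung template beads is shifted by more than 30 mm or knocked off its peg (distance of beads_template_mid from where it was at the start of the episode above 0.03 m).
It fails at once if the hung template ogee is shifted by more than 30 mm or knocked off its peg (distance of ogee_template_mid from where it was at the start of the episode above 0.03 m).
It also fails if it takes over 38 s, if anything falls off the work surface, if the arm or the gripper's body presses on something with over 40 N, if the wrist force passes 120 N, or if a joint passes its speed limit or range.

ROBOT

A 6-joint arm with a two-finger parallel gripper is mounted at the origin on a cart in front of the work surface, level with it; the furniture and walls round the work are solid. World frame = base frame: x ahead of the robot, y to its left, z up, the work surface at z = 0. Lengths are in m, angles in rad, forces in N, time in s.
With the tool pointing down it reaches from about 0.25 to 0.775 m from the base axis. Payload 4 kg.
Tool frame: the origin (TCP) lies on the centre line of the jaws, within the pads' length; the fingertips stand 19 mm ahead of it and the grasp point (between the pads) is the TCP; x points along the fingers, z is the direction in which the jaws open and shut, and the axes are right-handed (so a half turn about x gives the same grasp; the last joint's range is limited). The gripper opens to 94 mm and grips with 3 to 60 N. Pads are 16 mm wide; open, the fingers measure 119 mm over their backs; the gripper's body (75 mm by 177 mm) begins 78 mm behind the grasp point.
Start: joints at [1.225, 0.087, 1.371, -0, 1.684, -0.103], TCP at [0.132, 0.534, 0.225] pointing down, gripper open.
Joint ranges: [-3.1, 3.1], [-0.76, 2.03], [0.27, 2.55], [-1.08, 4.22], [0.17, 2.65], [-2.57, 2.57]. Speed limits (rad/s): [2.79, 2.79, 3.14, 3.14, 3.14, 3.14].

INTERFACE

Orientations are given as [roll, pitch, yaw] about the fixed x, y, z axes, in that order (R = Rz(yaw) Ry(pitch) Rx(roll)).
In Python, from bench import robot, snapshot, camera_params gives the robot as it stands.
- The arm moves only by the tool step_arm, never from a script. Its argument "motion" is text: rows parted by semicolons, each of 7 numbers parted by spaces: the opening in per cent of the stroke, from 0 (shut) to 100 (fully open), then the shift along the tool's x, y, z in cm, then the turn, a rotation vector about the tool's x, y, z in rad. A call has 1 to 20 rows; each row shifts and turns the commanded pose from where the row before left it, along the tool's axes as they then stand; what a row does not reach is not made up. A row lasts 1/12 s, in which the tool goes at most 41.7 mm and 7.16 degrees, less where a joint would pass 70% of its speed; a pose out of reach is approached as far as the arm can. A call with a gripper value outside its range is refused whole. The fingers move at their own pace and stop on an object; the grip force is fixed at half the most. Time passes only in rows, so rows that do not move let the fingers close. It gives the time, the measured TCP pose, the force and the opening at its end, in the units of the state.
- robot.get_obs(): the state, without advancing time (a new reading comes with each control period).
- snapshot(name): name is "side" or "top" or "wrist"; returns the picture (480x640x3 uint8, red, green, blue); there is no depth.
- camera_params(name): a dict with "fx", "fy", "cx", "cy" (pixels), "D" ([k1, k2, p1, p2, k3] as OpenCV has them; the pictures are not rectified), "R" (3x3) and "t" (3): a world point X has camera coordinates R X + t. Camera axes: x right, y down, z forward; pixel columns grow to the right and rows downward; lengths in m; the calibration is good to about 2 mm. A picture is of the moment at which its call begins: read the wrist's pose just before it. camera_params takes no time and is no camera call; for the wrist camera it gives the pose at the moment of the call.
- robot.close_job(): hands the job in, once; it reports no verdict.
The state is a dict: "time": time; "joint_positions": joint angles; "qvel": joint speeds; "joint_torque": joint torques, N m; "tool_pos": TCP position; "ee_rot": TCP orientation; "wrist_force": force on the tool from outside, world axes, zero at the start; "wrist_torque": the same for the moment, N m; "width": finger opening in m.
Only numpy, scipy, OpenCV 4.12 (cv2) and the standard library are available. Lean on these libraries where they do the work, as an engineer would, in place of code of your own. Each camera call takes 0.05 s, during which the arm holds its last target.

## Working session

There is one attempt and no reset: what is moved stays moved. The work goes in short steps, Python scripts to look and compute and a tool call to move; the robot and the scene stay as the last step left them, time stands still between calls to the robot, and variables do not carry over. Pictures are saved under pics/ and viewed, and the job is handed in when it is done.

Besides the shell and the picture viewer there is one more tool, called after "Emit:" by a JSON object that holds its "op" and its "data". step_arm: Moves the arm, as the interface text tells. Its arguments: {"type":"object","properties":{"motion":{"type":"string"}},"required":["motion"]}

```bash
ls; mkdir -p pics
python3 - <<'E'
from bench import robot, snapshot, camera_params
import cv2,json
o=robot.get_obs();print(o)
for n in ["side","top","wrist"]:
    p=camera_params(n);print(n,p)
    cv2.imwrite(f"pics/{n}0.png",snapshot(n)[:,:,::-1])
E
```

```text
pics
{'time': 0.0, 'joint_positions': array([ 1.22487936e+00,  8.79558147e-02,  1.37223479e+00, -4.69258806e-05,
        1.68360766e+00, -1.03091204e-01]), 'qvel': array([ 0.00094699,  0.00033389, -0.00083863,  0.00087647,  0.00081989,
        0.00033938]), 'joint_torque': array([-5.49166198e-04, -3.40174735e+01, -3.02430189e+01,  7.18046282e-02,
        3.27989913e-02, -1.62470956e-04]), 'tool_pos': array([0.13208734, 0.53338039, 0.22331358]), 'ee_rot': array([ 3.05964399,  1.56859022, -1.89557598]), 'wrist_force': array([ 0.08051053, -0.19346303, -0.58334396]), 'wrist_torque': array([0.01559134, 0.08041515, 0.03085476]), 'width': 0.09413107143193772}
side {'fx': 584.4512683288101, 'fy': 584.4512683288101, 'cx': 319.04228204387226, 'cy': 233.34503879331646, 'D': array([-0.19194307,  0.        ,  0.        ,  0.        ,  0.        ]), 'R': array([[ 9.98102336e-01, -6.15736581e-02,  6.41911667e-04],
       [-3.25227856e-02, -5.35985458e-01, -8.43600532e-01],
       [ 5.22876260e-02,  8.41978785e-01, -5.36970884e-01]]), 't': array([-0.59512346,  0.12378173,  1.18782743])}
top {'fx': 452.30614806920846, 'fy': 452.30614806920846, 'cx': 318.25608775854926, 'cy': 247.95876179241765, 'D': array([-0.05622126,  0.        ,  0.        ,  0.        ,  0.        ]), 'R': array([[-0.13243065, -0.99118142, -0.00463919],
       [-0.97060167,  0.13062722, -0.20216063],
       [ 0.20098386, -0.02226946, -0.97934139]]), 't': array([0.07197598, 0.59386889, 1.08479097])}
wrist {'fx': 364.00189299484333, 'fy': 364.00189299484333, 'cx': 315.48180870378405, 'cy': 233.73332079614846, 'D': array([-0.05735911,  0.        ,  0.        ,  0.        ,  0.        ]), 'R': array([[ 0.23998018,  0.97077696, -0.00126867],
       [ 0.93686547, -0.23125431,  0.26230618],
       [ 0.25434741, -0.06413686, -0.96498386]]), 't': array([-0.55026644, -0.02882783,  0.3907917 ])}
```

View pics/side0.png

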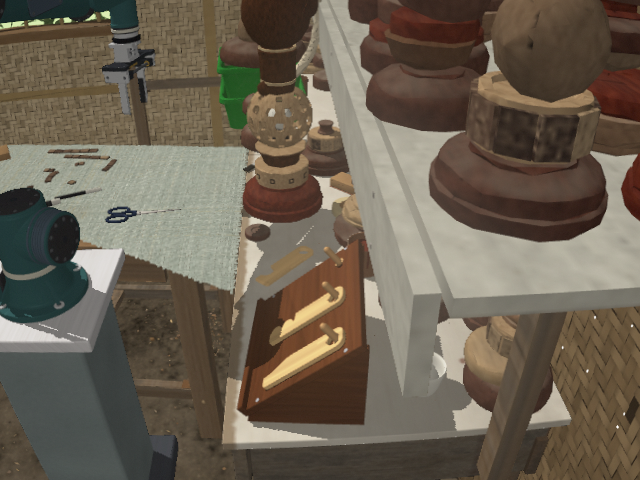

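View pics/top0.png

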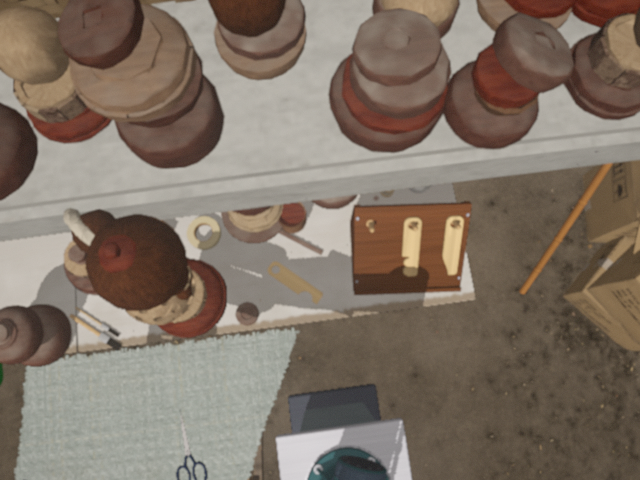

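View pics/wrist0.png

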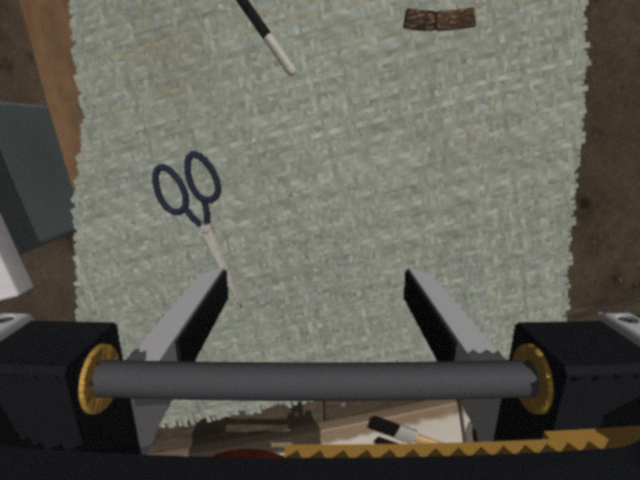

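```bash
cat > h.py <<'E'
import numpy as np,cv2
from bench import robot, snapshot, camera_params
from scipy.spatial.transform import Rotation as Ro
def KD(p): return np.array([[p['fx'],0,p['cx']],[0,p['fy'],p['cy']],[0,0,1]]),np.array(p['D'])
def ray(p,uv):
    K,D=KD(p); n=cv2.undistortPoints(np.array(uv,float).reshape(-1,1,2),K,D).reshape(-1,2)
    d=np.c_[n,np.ones(len(n))]@p['R']; c=-p['R'].T@p['t']
    return c,d/np.linalg.norm(d,axis=1)[:,None]
def onz(p,uv,z):
    c,d=ray(p,uv); return c+d*((z-c[2])/d[:,2])[:,None]
def onplane(p,uv,q,n):
    c,d=ray(p,uv); return c+d*(((q-c)@n)/(d@n))[:,None]
def proj(p,X):
    K,D=KD(p); X=np.array(X,float).reshape(-1,3)
    return cv2.projectPoints(X,cv2.Rodrigues(p['R'])[0],np.array(p['t'],float),K,D)[0].reshape(-1,2)
def tri(ps,uvs):
    A=np.zeros((3,3));b=np.zeros(3)
    for p,uv in zip(ps,uvs):
        c,d=ray(p,[uv]);M=np.eye(3)-np.outer(d[0],d[0]);A+=M;b+=M@c
    return np.linalg.solve(A,b)
def toolR(o=None):
    o=o or robot.get_obs(); return Ro.from_euler('xyz',o['ee_rot']).as_matrix()
E
python3 - <<'E'
import cv2
a=cv2.imread('pics/top0.png')
cv2.imwrite('pics/top0z.png',cv2.resize(a[180:340,240:480],None,fx=3.3,fy=3.3,interpolation=cv2.INTER_CUBIC))
a=cv2.imread('pics/side0.png')
cv2.imwrite('pics/side0z.png',cv2.resize(a[210:430,220:400],None,fx=2.7,fy=2.7,interpolation=cv2.INTER_CUBIC))
E
```

```text
(no output)
```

View pics/top0z.png

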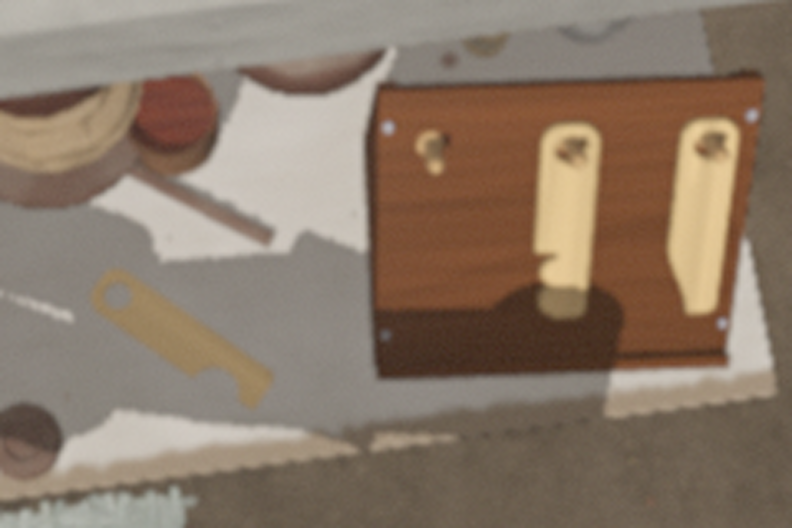

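View pics/side0z.png

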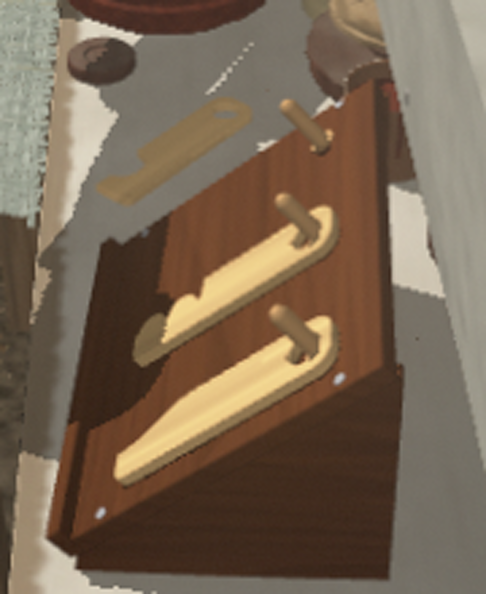

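Run:
```python
from h import *
np.set_printoptions(precision=4,suppress=True)
pt,ps=camera_params('top'),camera_params('side')
T=lambda u,v:(u/3.3+240-.35,v/3.3+180-.35)
S=lambda u,v:(u/2.7+220-.3,v/2.7+210-.3)
for nm,a,b in [('A root?',T(428,138),S(322,147)),('B root?',T(436,168),S(322,147)),('A tip',T(428,138),S(288,104)),('B tip',T(436,168),S(288,104))]:
    X=tri([pt,ps],[a,b]);print(nm,X,proj(pt,X)-a,proj(ps,X)-b)
print('screws', tri([pt,ps],[T(723,323),S(100,513)]),tri([pt,ps],[T(751,115),S(339,379)]))
print('hole',onz(pt,[T(117,295)],.008),onz(ps,[S(230,108)],.008))
# rack edges top: left top corner, left bottom corner of board
print('board TL corner top', onz(pt,[T(378,86),T(760,75)],.175), 'BL,BR', onz(pt,[T(378,378),T(727,364)],.02))
# template mask
im=cv2.imread('pics/top0.png');hsv=cv2.cvtColor(im,cv2.COLOR_BGR2HSV)
roi=hsv[255:310,262:330];print(hsv[275,285],hsv[285,300],hsv[270,320])
m=cv2.inRange(hsv,(12,75,70),(25,255,200));mm=np.zeros_like(m);mm[255:310,262:330]=m[255:310,262:330]
cs,_=cv2.findContours(mm,cv2.RETR_EXTERNAL,cv2.CHAIN_APPROX_NONE);c=max(cs,key=cv2.contourArea)
print(cv2.contourArea(c))
# rectify contour points to z=.008
P=onz(pt,c.reshape(-1,2),.008)[:,:2]
r=cv2.minAreaRect((P*1000).astype(np.float32));print(r,cv2.boxPoints(r))
cv2.imwrite('pics/m.png',cv2.resize(mm[250:320,255:340],None,fx=6,fy=6,interpolation=0))
```

```text
A root? [ 0.6257 -0.1345  0.1445] [[0.2187 1.1205]] [[ 1.481  -0.4047]]
B root? [ 0.6147 -0.1366  0.1432] [[-0.6419 -3.4934]] [[-4.6418  1.1527]]
A tip [ 0.6101 -0.1299  0.1782] [[0.8652 4.1014]] [[ 5.3245 -1.4942]]
B tip [ 0.5996 -0.1318  0.1764] [[-0.0992 -0.4955]] [[-0.6467  0.1656]]
screws [ 0.4775 -0.352   0.0454] [ 0.6113 -0.3649  0.1574]
hole [[0.568  0.1112 0.008 ]] [[0.5715 0.1152 0.008 ]]
board TL corner top [[ 0.6628 -0.1009  0.175 ]
 [ 0.6352 -0.3706  0.175 ]] BL,BR [[ 0.4738 -0.0841  0.02  ]
 [ 0.4477 -0.3572  0.02  ]]
[ 18  97 155] [ 18  94 158] [ 17  26 138]
671.0
((527.190673828125, 65.99716186523438), (157.77352905273438, 37.31983184814453), 47.94059371948242) [[460.4903  19.9279]
 [488.1984  -5.0727]
 [593.8911 112.0664]
 [566.1829 137.067 ]]
```

View pics/m.png

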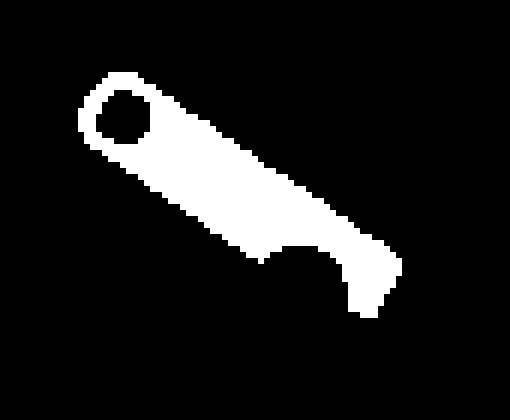

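Run:
```python
from h import *
np.set_printoptions(precision=4,suppress=True)
pt,ps=camera_params('top'),camera_params('side')
R=toolR();print(R)
print('lamp side foot', onz(ps,[(283,205),(243,205),(322,190),(283,218)],.01))
print('lamp top foot', onz(pt,[(225,300),(195,335)],.03))
T=lambda u,v:(u/3.3+240-.35,v/3.3+180-.35)
print('red',onz(pt,[T(175,170),T(175,120),T(215,130)],.05)); print(onz(pt,[T(205,240),T(270,240),T(60,205),T(10,440)],.0))
```

```text
[[-0.0006 -0.9707  0.2404]
 [-0.0016  0.2404  0.9707]
 [-1.      0.0002 -0.0017]]
lamp side foot [[0.5245 0.3172 0.01  ]
 [0.4229 0.3237 0.01  ]
 [0.6282 0.391  0.01  ]
 [0.5239 0.2532 0.01  ]]
lamp top foot [[0.5018 0.2456 0.03  ]
 [0.4238 0.3294 0.03  ]]
red [[0.653  0.0517 0.05  ]
 [0.6932 0.0468 0.05  ]
 [0.6809 0.0166 0.05  ]]
[[ 0.6046  0.0362  0.    ]
 [ 0.5976 -0.0159  0.    ]
 [ 0.6491  0.1494  0.    ]
 [ 0.4656  0.2088  0.    ]]
```

Emit:
{"op": "step_arm", "data": {"motion": "100 0 -0.5 -3.9 0 0 0;100 0 -0.5 -3.9 0 0 0;100 0 -0.5 -3.9 0 0 0;100 0 -0.5 -3.9 0 0 0;100 0 -0.5 -3.9 0 0 0;100 0 -3 -2.3 0 0 0;100 0 -3 -2.3 0 0 0;100 0 -3 -2.3 0 0 0;100 0 -3 -2.3 0 0 0"}}

```text
time: 0.9
tool_pos: [0.2041, 0.219, 0.2244]
ee_rot: [-0.723, 1.569, 0.607]
wrist_force: [0.1, 1.1, 0.8]
width: 0.0942
```

Emit:
{"op": "step_arm", "data": {"motion": "100 0 -3.2 -2.3 0 0 0;100 0 -3.2 -2.3 0 0 0;100 0 -3.2 -2.3 0 0 0;100 0 -3.2 -2.3 0 0 0;100 0 -3.2 -2.3 0 0 0;100 0 -3.2 -1.3 0 0 0;100 0 0 0 0.12 0 0;100 0 0 0 0.12 0 0;100 0 0 0 0.12 0 0;100 0 0 0 0.12 0 0;100 0 0 0 0.12 0 0;100 0 0 0 0.12 0 0;100 0 0 0 0.12 0 0;100 0 0 0 0.12 0 0;100 0 0 0 0.12 0 0;100 0 0 0 0.12 0 0"}}

```text
time: 2.23
tool_pos: [0.3593, 0.05, 0.2241]
ee_rot: [2.848, 1.57, 2.97]
wrist_force: [-0.5, -0.4, 0.7]
width: 0.0939
```

Emit:
{"op": "step_arm", "data": {"motion": "100 0 0 0 0.12 0 0;100 0 0 0 0.12 0 0;100 0 0 0 0.12 0 0;100 0 0 0 0.12 0 0;100 0 0 0 0.12 0 0;100 0 0 0 0.12 0 0;100 0 0 0 0.12 0 0;100 0 0 0 0 0 0"}}

```text
time: 2.9
tool_pos: [0.3594, 0.05, 0.2242]
ee_rot: [-2.53, 1.57, 3.039]
wrist_force: [0.3, 0.2, -0.4]
width: 0.0941
```

Run:
```python
from h import *
np.set_printoptions(precision=4,suppress=True)
o=robot.get_obs();print(o['time'],o['joint_positions'],o['tool_pos'],toolR(o))
p=camera_params('wrist');im=snapshot('wrist');cv2.imwrite('pics/w1.png',im[:,:,::-1])
np.save('w1.npy',p,allow_pickle=True)
print(-p['R'].T@p['t'])
```

```text
2.9 [-0.0184 -0.3428  1.7533  0.      1.7316  0.6956] [0.3594 0.05   0.2242] [[-0.0005  0.6548  0.7558]
 [ 0.0001  0.7558 -0.6548]
 [-1.     -0.0003 -0.0004]]
[0.4109 0.1082 0.3847]
```

View pics/w1.png

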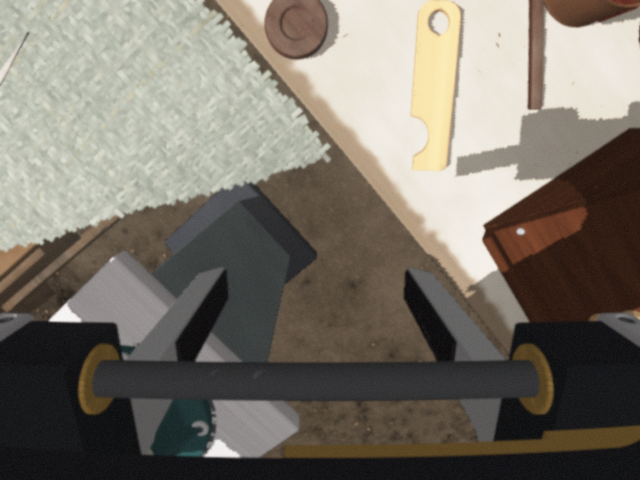

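```bash
cat > tpl.py <<'E'
from h import *
np.set_printoptions(precision=4,suppress=True)
def measure(im,p,box,lo=(14,70,110),hi=(28,255,255)):
    hsv=cv2.cvtColor(im,cv2.COLOR_RGB2HSV);m=cv2.inRange(hsv,lo,hi)
    mm=np.zeros_like(m);x0,y0,x1,y1=box;mm[y0:y1,x0:x1]=m[y0:y1,x0:x1]
    cs,h=cv2.findContours(mm,cv2.RETR_CCOMP,cv2.CHAIN_APPROX_NONE)
    i=max(range(len(cs)),key=lambda i:cv2.contourArea(cs[i]))
    P=onz(p,cs[i].reshape(-1,2),.008)[:,:2]
    holes=[j for j in range(len(cs)) if h[0][j][3]==i and cv2.contourArea(cs[j])>20]
    hc=[onz(p,[np.array(cv2.fitEllipse(cs[j])[0])],.008)[0,:2] for j in holes]
    r=cv2.minAreaRect((P*1000).astype(np.float32));print('rect',r,'holes',hc)
    # straight edges
    q=np.array(r[0])/1000; a=np.array(cv2.boxPoints(r))/1000
    e=a[1]-a[0] if np.linalg.norm(a[1]-a[0])>np.linalg.norm(a[2]-a[1]) else a[2]-a[1]
    e/=np.linalg.norm(e)
    if (hc[0]-q)@e<0:e=-e
    for k in range(3):
        n=np.array([-e[1],e[0]]);c=hc[0]-e*.061
        L=(P-c)@e;W=(P-c)@n;ds=[];off=[]
        for s in (1,-1):
            S=P[(L>-.015)&(L<.055)&(s*W>.012)]
            vx,vy,x,y=cv2.fitLine((S*1000).astype(np.float32),cv2.DIST_HUBER,0,.01,.01).ravel()
            d=np.array([vx,vy]);d*=np.sign(d@e);ds.append(d);off.append((np.array([x,y])/1000-c)@n)
        e=ds[0]+ds[1];e/=np.linalg.norm(e)
    print('yaw',np.degrees(np.arctan2(e[1],e[0])),[np.degrees(np.arctan2(d[1],d[0])) for d in ds],'edge offs',off,'mid',c+n*np.mean(off)*1)
    return c,e
E
python3 - <<'E'
from tpl import *
p=np.load('w1.npy',allow_pickle=True).item()
im=cv2.imread('pics/w1.png')[:,:,::-1]
measure(np.ascontiguousarray(im),p,(395,0,480,180))
E
```

```text
rect ((528.2823486328125, 67.2697525024414), (158.67481994628906, 41.40461349487305), 48.02767562866211) holes [array([0.4901, 0.0143]), array([0.5019, 0.0273]), array([0.5134, 0.0396]), array([0.5186, 0.0451]), array([0.5248, 0.0529]), array([0.5331, 0.0589]), array([0.5678, 0.1114])]
yaw -129.64474 [np.float32(-132.11441), np.float32(-127.17508)] edge offs [np.float64(0.014567999346769772), np.float64(-0.024411903555074062)] mid [0.5253 0.0644]
```

Emit:
{"op": "step_arm", "data": {"motion": "100 0 2.48 2.28 0.019 0 0;100 0 2.48 2.28 0 0 0;100 0 2.48 2.28 0 0 0;100 0 2.48 2.27 0 0 0;100 0 2.48 2.27 0 0 0;100 4 0 0 0 0 0;100 4 0 0 0 0 0;100 4 0 0 0 0 0;100 2 0 0 0 0 0;100 0 0 0 0 0 0"}}

```text
time: 3.78
tool_pos: [0.5224, 0.0669, 0.0776]
ee_rot: [-2.398, 1.557, -3.126]
wrist_force: [-1.5, -0.5, -0.1]
width: 0.0939
```

Run:
```python
from h import *
np.set_printoptions(precision=4,suppress=True)
o=robot.get_obs();print(o['time'],o['joint_positions'],o['tool_pos'],toolR(o))
p=camera_params('wrist');im=snapshot('wrist');cv2.imwrite('pics/w2.png',im[:,:,::-1])
np.save('w2.npy',p,allow_pickle=True)
cv2.imwrite('pics/s2.png',snapshot('side')[:,:,::-1])
c=np.array([.527,.066,.008]);e=np.array([.669,.743,0]);n=np.array([-.743,.669,0])
print(proj(p,[c,c+.061*e,c+.02*n,c-.02*n]))
```

```text
3.7833 [0.0197 0.1219 1.63   0.0001 1.4032 0.7479] [0.5224 0.0669 0.0776] [[-0.0135  0.6655  0.7463]
 [-0.0002  0.7464 -0.6655]
 [-0.9999 -0.0092 -0.01  ]]
[[321.5092 251.4747]
 [322.4543 158.0123]
 [291.4068 251.2222]
 [351.6391 251.7135]]
```

View pics/w2.png

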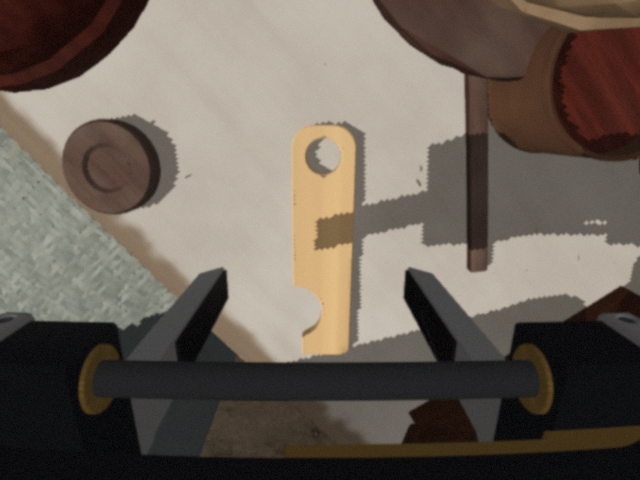

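View pics/s2.png

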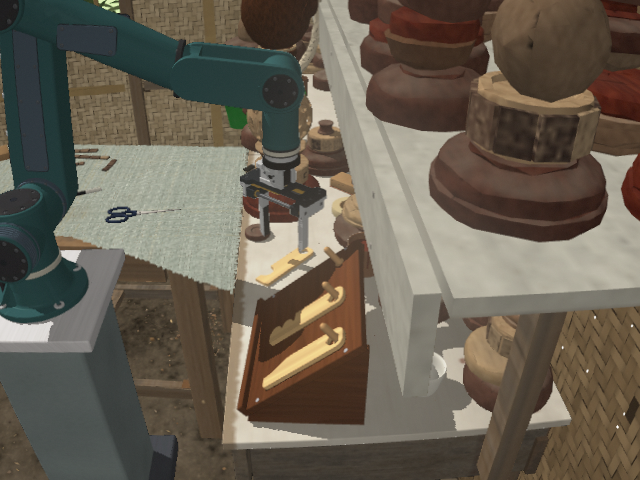

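Emit:
{"op": "step_arm", "data": {"motion": "100 0 0 0 0 0 0;100 3 0 0 0 0 0;100 0 0 0 0 0 0;100 0 0 0 0 0 0"}}

```text
time: 4.22
tool_pos: [0.527, 0.067, 0.0554]
ee_rot: [1.89, 1.571, 1.16]
wrist_force: [-0.3, -0.5, 0.5]
width: 0.0939
```

Run:
```python
from tpl import *
o=robot.get_obs();print(o['time'],o['tool_pos'],toolR(o))
p=camera_params('wrist');im=snapshot('wrist');cv2.imwrite('pics/w3.png',im[:,:,::-1])
measure(im,p,(250,60,400,400))
```

```text
4.2167 [0.527  0.067  0.0554] [[ 0.0001  0.6672  0.7448]
 [ 0.0001  0.7448 -0.6672]
 [-1.      0.0001 -0.    ]]
rect ((532.6923828125, 71.41893768310547), (147.0597381591797, 40.18566131591797), 48.025634765625) holes [array([0.5693, 0.1122])]
yaw 47.97271 [np.float32(48.070812), np.float32(47.874607)] edge offs [np.float64(0.019583147647893515), np.float64(-0.01974267308631669)] mid [0.5285 0.0669]
```

View pics/w3.png

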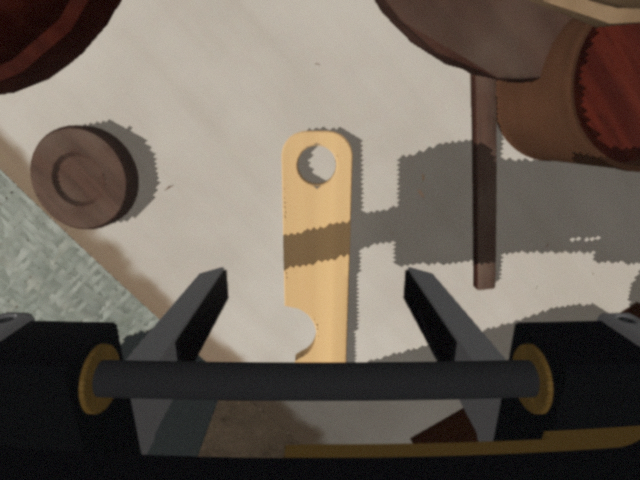

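Emit:
{"op": "step_arm", "data": {"motion": "100 2 0.1 0.1 0 0 0;100 1.5 0 0 0 0 0;100 0 0 0 0 0 0;100 0 0 0 0 0 0;0 0 0 0 0 0 0;0 0 0 0 0 0 0;0 0 0 0 0 0 0;0 0 0 0 0 0 0;0 0 0 0 0 0 0;0 0 0 0 0 0 0;0 0 0 0 0 0 0;0 0 0 0 0 0 0"}}

```text
time: 5.27
tool_pos: [0.5284, 0.0671, 0.0194]
ee_rot: [-2.758, 1.571, 2.794]
wrist_force: [0.1, 0.4, 0.7]
width: 0.0439
```

Emit:
{"op": "step_arm", "data": {"motion": "0 0 0 0 0 0 0;0 0 0 0 0 0 0;0 0 0 0 0 0 0;0 0 0 0 0 0 0"}}

```text
time: 5.6
tool_pos: [0.5284, 0.0671, 0.0194]
ee_rot: [-2.804, 1.571, 2.749]
wrist_force: [-0.2, -0.3, 0.7]
width: 0.0392
```

Emit:
{"op": "step_arm", "data": {"motion": "0 -2 0 0 0 0 0;0 -3 0 0 0 0 0;0 -4 0 0 0 0 0;0 -4 0 0 0 0 0;0 -4 0 0 0 0 0;0 0 -3 0 0 0 0;0 0 -3 0 0 0 0;0 0 -3 0 0 0 0;0 0 -2.7 0 0 0 0;0 0 0 0 0 0 0;0 0 0 0 0 0 0"}}

```text
time: 6.52
tool_pos: [0.4499, -0.0206, 0.1895]
ee_rot: [1.118, 1.57, 0.385]
wrist_force: [1.3, -0.2, -0.2]
width: 0.0396
```

Emit:
{"op": "step_arm", "data": {"motion": "0 0 0 0 0.117 0 0;0 0 0 0 0.117 0 0;0 0 0 0 0.117 0 0;0 0 0 0 0.117 0 0;0 0 0 0 0.117 0 0;0 0 0 0 0.117 0 0;0 0 0 0 0.117 0 0;0 0 0 0 0.117 0 0;0 0 0 0 0 0 0.117;0 0 0 0 0 0 0.117;0 0 0 0 0 0 0.116;0 0 0 0 0 0 0.116;0 0 0 0 0 0 0.116;0 0 0 0 0 0 0.116;0 0 0 0 0 0 0;0 0 0 0 0 0 0"}}

```text
time: 7.85
tool_pos: [0.4489, -0.0192, 0.1875]
ee_rot: [1.572, 0.877, -0.094]
wrist_force: [1.0, 0.4, 0.6]
width: 0.0397
```

Run:
```python
from tpl import *
o=robot.get_obs();print(o['time'],o['joint_positions'],o['tool_pos'],o['width'],toolR(o))
p=camera_params('wrist');im=snapshot('wrist');cv2.imwrite('pics/w4.png',im[:,:,::-1])
np.save('w4.npy',p,allow_pickle=True)
cv2.imwrite('pics/t4.png',snapshot('top')[150:350,230:500,::-1].repeat(3,0).repeat(3,1)[:600,:800])
```

```text
7.85 [-0.2369 -0.6582  2.1587  0.1115  0.9553  1.398 ] [ 0.4489 -0.0192  0.1875] 0.03966317730898444 [[ 0.6365  0.7653 -0.0954]
 [-0.0602 -0.074  -0.9954]
 [-0.7689  0.6394 -0.001 ]]
```

View pics/w4.png

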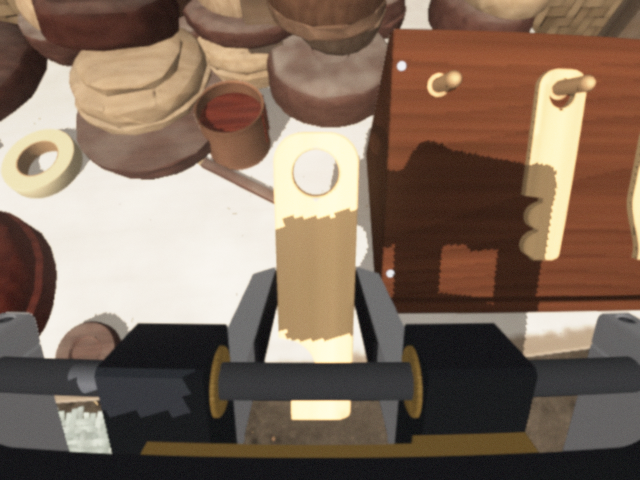

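View pics/t4.png

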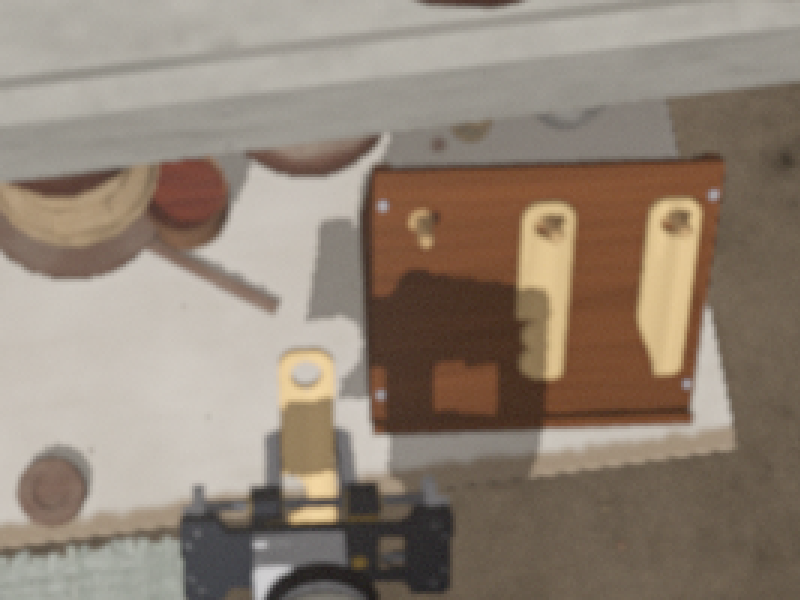

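Run:
```python
import cv2
a=cv2.imread('pics/w4.png')
cv2.imwrite('pics/w4z.png',cv2.resize(a[50:110,400:500],None,fx=8,fy=8,interpolation=cv2.INTER_CUBIC))
```

```text
(no output)
```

View pics/w4z.png

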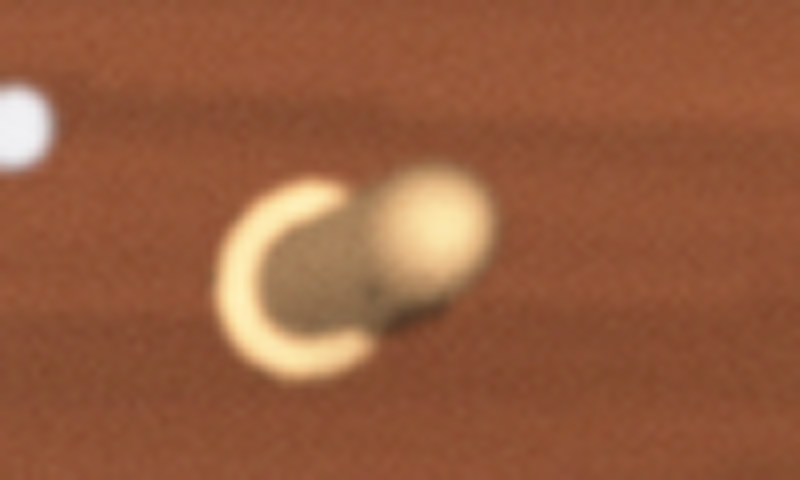

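Run:
```python
from tpl import *
p=np.load('w4.npy',allow_pickle=True).item();pt=camera_params('top')
im=cv2.imread('pics/w4.png')
hsv=cv2.cvtColor(im,cv2.COLOR_BGR2HSV)
m=cv2.inRange(hsv,(14,70,90),(28,255,255));z=np.zeros_like(m);z[120:280,265:370]=m[120:280,265:370]
cs,h=cv2.findContours(z,cv2.RETR_CCOMP,cv2.CHAIN_APPROX_NONE)
el=[cv2.fitEllipse(c) for i,c in enumerate(cs) if h[0][i][3]>=0 and cv2.contourArea(c)>300];print('hole el',el)
R=np.array([[.6365,.7653,-.0954],[-.0602,-.074,-.9954],[-.7689,.6394,-.001]]);tp=np.array([.4489,-.0192,.1875])
# upper face of plate: x_tool = .0114
q=tp+R@[.0114,0,0]
for e in el: print('hole top face in tool', R.T@(onplane(p,[e[0]],q,R[:,0])[0]-tp))
# predicted rack model
y=-np.radians(5.6);bx=np.array([np.cos(y),np.sin(y),0]);by=np.array([-bx[1],bx[0],0]);c,s=np.cos(np.radians(40)),np.sin(np.radians(40))
u=c*bx+[0,0,s];n=-s*bx+[0,0,c]
root=np.array([.6268,-.133,.148])
pts=[root,root+.04*n,root-.1*by,root-.1*by+.04*n, root+.042*u+.038*by, root-.186*u+.038*by]
print(proj(p,pts)); print(proj(pt,pts)-[230,150], proj(camera_params('side'),pts))
```

```text
hole el []
[[436.3814  82.6727]
 [454.4255  75.1579]
 [555.7603  85.8823]
 [589.8609  79.6344]
 [391.7415  25.4027]
 [378.988  295.6218]]
[[139.0401  71.8298]
 [141.1038  79.2331]
 [181.1153  70.3911]
 [184.6008  77.7319]
 [123.1089  55.9852]
 [122.5094 138.2592]] [[341.0446 261.6228]
 [326.5937 246.8766]
 [340.7351 297.1964]
 [325.0001 281.794 ]
 [359.4211 237.4243]
 [266.3163 299.022 ]]
```

Run:
```python
from tpl import *
p=np.load('w4.npy',allow_pickle=True).item();pt=camera_params('top');ps=camera_params('side')
im=cv2.imread('pics/w4.png')
hsv=cv2.cvtColor(im,cv2.COLOR_BGR2HSV)
print(hsv[145,315],hsv[172,316],hsv[205,290],hsv[230,310])
cv2.imwrite('pics/w4h.png',cv2.resize(im[115:275,260:380],None,fx=4,fy=4))
R=np.array([[.6365,.7653,-.0954],[-.0602,-.074,-.9954],[-.7689,.6394,-.001]]);tp=np.array([.4489,-.0192,.1875])
q=tp+R@[.0114,0,0]
m=cv2.inRange(hsv,(0,45,60),(35,255,255));z=np.zeros_like(m);z[120:215,265:370]=m[120:215,265:370]
cs,h=cv2.findContours(z,cv2.RETR_CCOMP,cv2.CHAIN_APPROX_NONE)
for i,c in enumerate(cs):
    if h[0][i][3]>=0 and cv2.contourArea(c)>300:
        e=cv2.fitEllipse(c);print(e,R.T@(onplane(p,[e[0]],q,R[:,0])[0]-tp))
for nm,o in [('root',[(369.3,221.5),(339,264.1),(438.9,84.6)]),('tip',[(371.8,230.6),(326.4,248.2),(454.2,77.7)])]:
    X=tri([pt,ps,p],o);print(nm,X,[proj(c,X)[0]-a for c,a in zip([pt,ps,p],o)])
    print(tri([pt,p],[o[0],o[2]]),tri([ps,p],[o[1],o[2]]))
```

```text
[ 26  37 255] [ 18  18 243] [ 27  38 255] [ 17 105 182]
root [ 0.6257 -0.135   0.1457] [array([0.5318, 0.9076]), array([ 1.5123, -0.7502]), array([-0.6468,  1.0953])]
[ 0.6277 -0.135   0.1454] [ 0.6242 -0.1356  0.1461]
tip [ 0.5999 -0.1314  0.1766] [array([-0.3234, -0.6605]), array([-0.5172, -0.033 ]), array([0.9674, 1.0068])]
[ 0.5984 -0.1307  0.1785] [ 0.601  -0.1311  0.1764]
```

View pics/w4h.png

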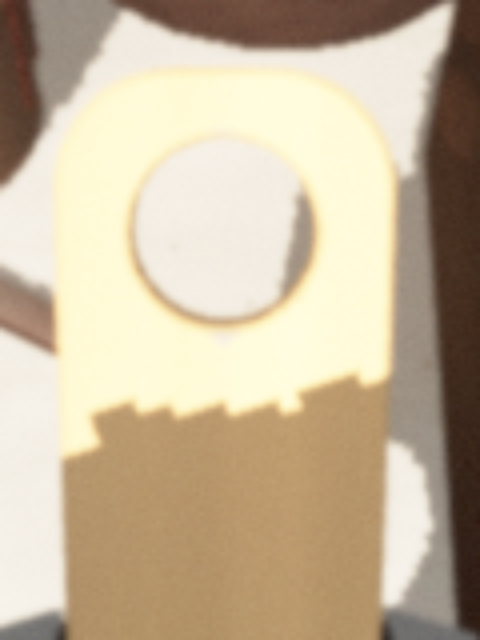

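```bash
cat > rack.py <<'E'
from tpl import *
y=-np.radians(5.6);bx=np.array([np.cos(y),np.sin(y),0]);by=np.array([-bx[1],bx[0],0]);c40,s40=np.cos(np.radians(40)),np.sin(np.radians(40))
u=c40*bx+[0,0,s40];n=-s40*bx+[0,0,c40]
root=np.array([.6258,-.1343,.1467])
B=np.c_[u,by,n]
E
python3 - <<'E'
from rack import *
p=np.load('w4.npy',allow_pickle=True).item()
R=np.array([[.6365,.7653,-.0954],[-.0602,-.074,-.9954],[-.7689,.6394,-.001]]);tp=np.array([.4489,-.0192,.1875])
print('align', R.T@B)
q=tp+R@[.0114,0,0]
H=R.T@(onplane(p,[(315.6,171.9)],q,R[:,0])[0]-tp);print('hole',H)
print(proj(p,[root,root+.04*n]))
h=np.array([.0154,.061,0])
for hx in [(0,0,.06)]:
    T=root+B@hx-R@h;print(T,'tool shift cm',R.T@(T-tp)*100)
E
```

```text
align [[-0.0045  0.0022 -1.    ]
 [ 1.      0.001  -0.0044]
 [ 0.001  -1.     -0.0022]]
hole [ 0.0114  0.061  -0.0008]
[[437.7787  84.7317]
 [455.9754  77.5507]]
[ 0.5309 -0.1251  0.1655] tool shift cm [7.5503 5.6548 9.7604]
```

Emit:
{"op": "step_arm", "data": {"motion": "0 1 1.4 2.4 0 0 0;0 1.5 1.4 2.5 0 0 0;0 1.5 1.4 2.5 0 0 0;0 1.5 1.4 2.4 0 0 0;0 0 0 0 0 0 0;0 0 0 0 0 0 0;0 0 0 0 0 0 0"}}

```text
time: 8.53
tool_pos: [0.5202, -0.1255, 0.1842]
ee_rot: [1.571, 0.873, -0.095]
wrist_force: [0.2, -0.7, -0.2]
width: 0.0395
```

Run:
```python
from rack import *
o=robot.get_obs();R=toolR(o);tp=o['tool_pos'];print(o['time'],tp,R.T@B,o['width'])
p=camera_params('wrist');im=snapshot('wrist');cv2.imwrite('pics/w5.png',im[:,:,::-1])
np.savez('w5.npz',R=R,tp=tp,pR=p['R'],pt=p['t'])
h=tp+R@[.0154,.061,-.0008];print('hole in peg frame',B.T@(h-root));print(proj(p,[root,root+.04*n,h]))
cv2.imwrite('pics/w5z.png',cv2.resize(im[40:240,220:420,::-1],None,fx=3,fy=3,interpolation=cv2.INTER_CUBIC))
```

```text
8.5333 [ 0.5202 -0.1255  0.1842] [[-0.0008  0.0016 -1.    ]
 [ 1.      0.0012 -0.0008]
 [ 0.0012 -1.     -0.0016]] 0.03951588688931225
hole in peg frame [ 0.0039 -0.0007  0.0814]
[[314.7569 165.4614]
 [314.4658 170.9845]
 [315.4398 171.0227]]
```

View pics/w5.png

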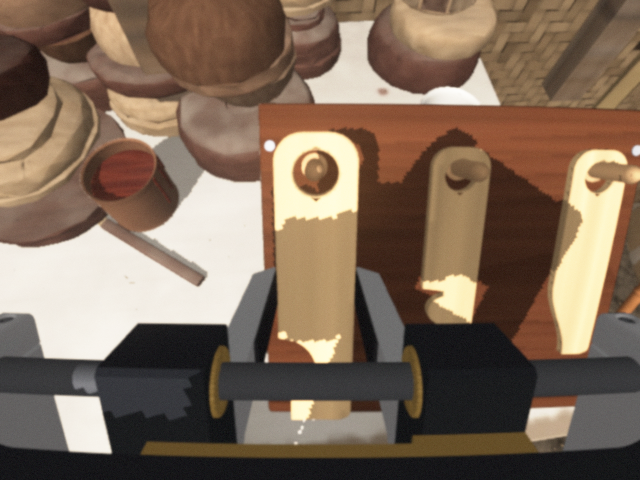

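View pics/w5z.png

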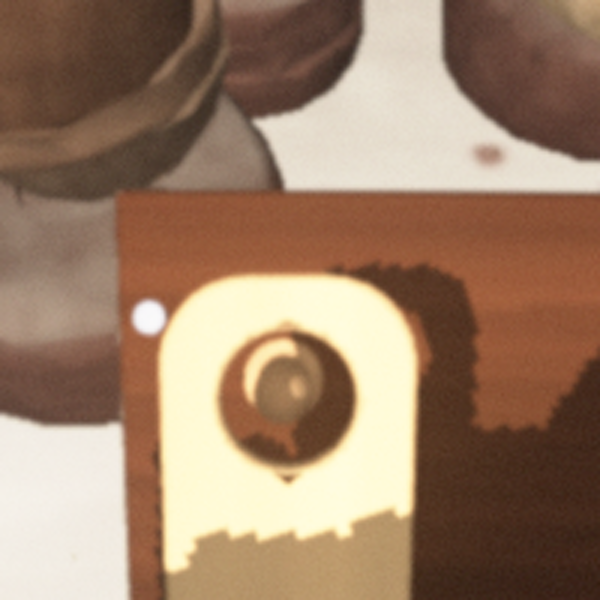

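Emit:
{"op": "step_arm", "data": {"motion": "0 1 -0.4 -0.07 0 0 0;0 1.5 0 0 0 0 0;0 1.5 0 0 0 0 0;0 1.5 0 0 0 0 0;0 1 0 0 0 0 0;0 0 0 0 0 0 0;0 0 0 0 0 0 0"}}

```text
time: 9.17
tool_pos: [0.5574, -0.1272, 0.131]
ee_rot: [1.571, 0.873, -0.094]
wrist_force: [0.3, 0.6, -1.3]
width: 0.0396
```

```bash
cat > look.py <<'E'
import sys
from rack import *
k=sys.argv[1]
o=robot.get_obs();R=toolR(o);tp=o['tool_pos'];print(o['time'],tp,o['wrist_force'],o['width']);print(R.T@B)
p=camera_params('wrist');im=snapshot('wrist');cv2.imwrite(f'pics/w{k}.png',im[:,:,::-1])
h=tp+R@[.0154,.061,-.0008];print('hole in peg frame',B.T@(h-root));print(proj(p,[root,root+.04*n,h]))
cv2.imwrite(f'pics/w{k}z.png',cv2.resize(im[40:240,220:420,::-1],None,fx=3,fy=3,interpolation=cv2.INTER_CUBIC))
E
python3 look.py 6
```

```text
9.1667 [ 0.5574 -0.1272  0.131 ] [ 0.3345  0.576  -1.2539] 0.0395611634884851
[[-0.0005  0.0022 -1.    ]
 [ 1.      0.0021 -0.0005]
 [ 0.0021 -1.     -0.0022]]
hole in peg frame [-0.0017  0.0013  0.0167]
[[318.1428 164.5431]
 [318.5388 172.1593]
 [315.472  170.9649]]
```

View pics/w6z.png

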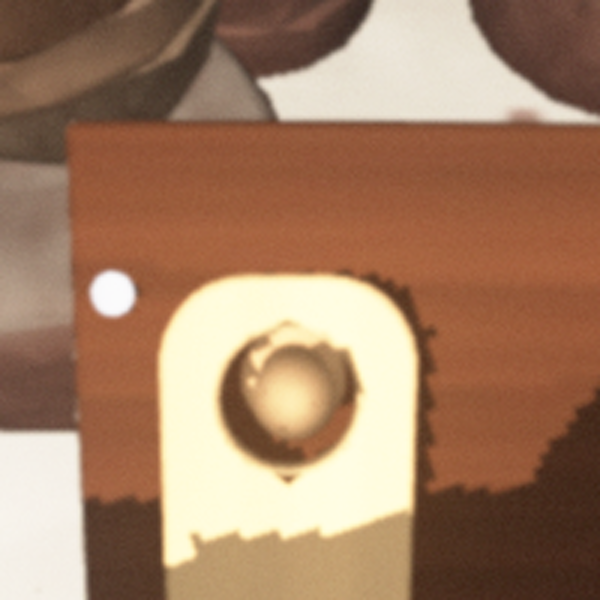

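Emit:
{"op": "step_arm", "data": {"motion": "0 0.6 0 0 0 0 0;0 0.4 0 0 0 0 0;0 0.1 0 0 0 0 0;0 0 0 0 0 0 0;0 0 0 0 0 0 0"}}

```text
time: 9.63
tool_pos: [0.5645, -0.1289, 0.1236]
ee_rot: [1.57, 0.872, -0.097]
wrist_force: [-6.7, 1.4, 3.7]
width: 0.0396
```

```bash
python3 look.py 7
```

```text
9.6333 [ 0.5645 -0.1289  0.1236] [-6.6713  1.3795  3.7011] 0.039552958660872155
[[ 0.0009  0.0008 -1.    ]
 [ 1.      0.0016  0.0009]
 [ 0.0016 -1.     -0.0008]]
hole in peg frame [-0.0009  0.0003  0.0065]
[[316.0543 167.9048]
 [316.047  176.8191]
 [315.4524 171.0493]]
```

Emit:
{"op": "step_arm", "data": {"motion": "60 0 0 0 0 0 0;60 0 0 0 0 0 0;60 0 0 0 0 0 0;60 0 0 0 0 0 0;60 0 0 0 0 0 0;60 0 0 0 0 0 0"}}

```text
time: 10.18
tool_pos: [0.565, -0.128, 0.1238]
ee_rot: [1.573, 0.871, -0.094]
wrist_force: [-3.8, 5.4, 5.2]
width: 0.0565
```

```bash
python3 look.py 8
```

```text
10.1833 [ 0.565  -0.128   0.1238] [-3.7704  5.3855  5.2187] 0.056482626476716036
[[ 0.0017  0.0025 -1.    ]
 [ 1.      0.001   0.0017]
 [ 0.001  -1.     -0.0025]]
hole in peg frame [-0.0005  0.0012  0.0064]
[[317.9613 168.7373]
 [318.3029 177.8051]
 [315.5042 170.9872]]
```

View pics/w8.png

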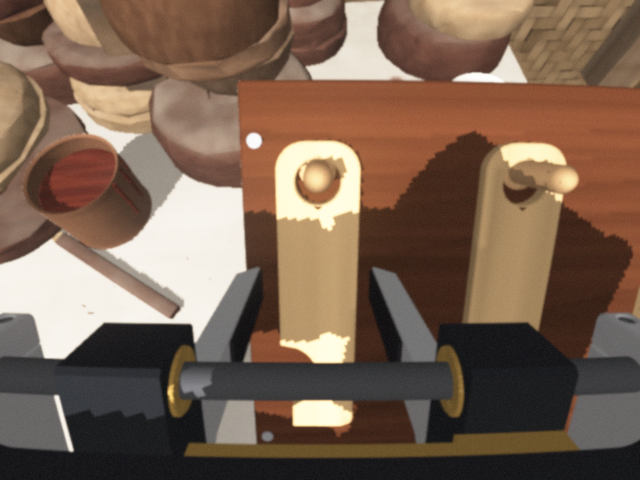

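Released, and the plate has slid down onto its peg. Retreating square to the board.

Emit:
{"op": "step_arm", "data": {"motion": "60 -1 0 0 0 0 0;60 -2 0 0 0 0 0;60 -3 0 0 0 0 0;60 -4 0 0 0 0 0;60 -4 0 0 0 0 0;60 0 -3 0 0 0 0;60 0 -3 0 0 0 0;60 0 0 0 0 0 0;60 0 0 0 0 0 0"}}

```text
time: 10.98
tool_pos: [0.4283, -0.1159, 0.1896]
ee_rot: [1.572, 0.874, -0.097]
wrist_force: [-0.3, 0.1, 0.4]
width: 0.0564
```

```bash
python3 look.py 9
python3 - <<'E'
from rack import *
a=snapshot('side');cv2.imwrite('pics/s9.png',cv2.resize(a[210:430,220:400,::-1],None,fx=2.7,fy=2.7,interpolation=cv2.INTER_CUBIC))
a=snapshot('top');cv2.imwrite('pics/t9.png',cv2.resize(a[180:340,240:480,::-1],None,fx=3.3,fy=3.3,interpolation=cv2.INTER_CUBIC))
E
```

```text
10.9833 [ 0.4283 -0.1159  0.1896] [-0.3403  0.1149  0.4212] 0.0563505369489511
[[-0.0011  0.0002 -1.    ]
 [ 1.     -0.0012 -0.0011]
 [-0.0012 -1.     -0.0002]]
hole in peg frame [-0.0634 -0.0002  0.1449]
[[315.3597  76.694 ]
 [315.2815  68.1073]
 [315.5123 170.9536]]
```

View pics/w9.png

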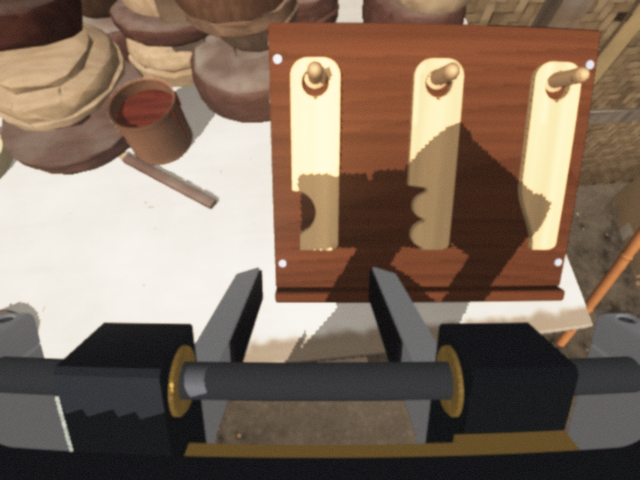

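View pics/s9.png

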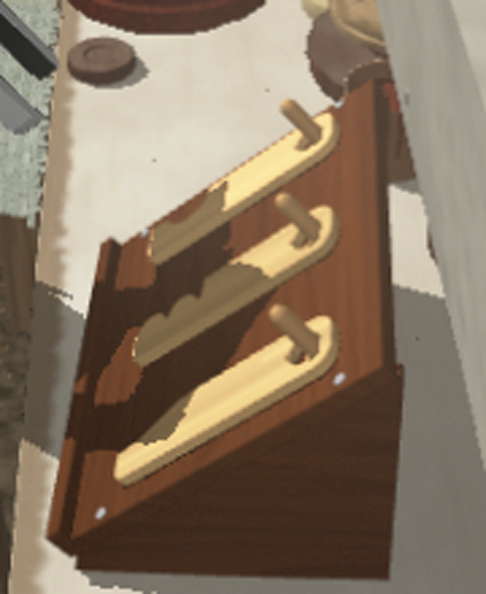

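View pics/t9.png

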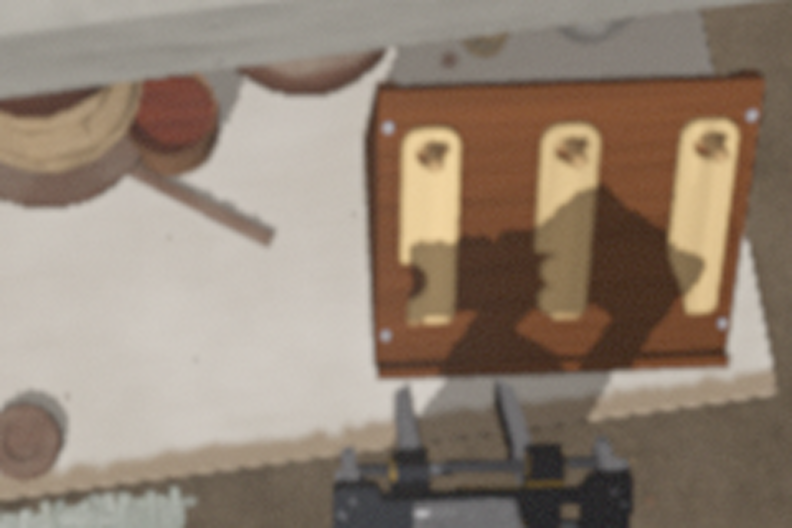

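The three pictures agree. The template hangs flat on the left peg, parallel to and level with its neighbours, which look unmoved from the first pictures. The arm is clear.

```bash
python3 -c "
from bench import robot
o=robot.get_obs();print(o['time'],o['wrist_force']);print(robot.close_job())"
```

```text
11.1333 [-1.01977899  0.33643954 -0.19963836]
the job is handed in; nothing more can be done
None
```

I hung the template on the empty left peg and handed the job in at 11.1 s. I gripped it across its width, tilted it to the rack's 40° slope, threaded the hole over the peg and pressed lightly against the board (about 7 N). Then I opened the fingers and backed off square to the board.

**Final pictures:** the side, top and wrist views all show the template flat on the board with its profiled end down the slope. It is level with the other two, which look unmoved by eye; I did not measure any of the final poses. The gripper was clear of everything and the wrist force was about 1 N.

**Readings that disagreed:**
- **Peg position:** the three cameras differed by 2–3 mm, within the hole's clearance.
- **Height at contact:** the hole read 6.5 mm out along the peg instead of 4 mm. I took this as calibration error, because the board was already pushing back.

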